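# Sort two optical posts with the post gauge

## Task

Sort the two gold-coloured posts by the blue post gauge. The post that slides into the gauge's bore goes down into it until it is fully home, and stays there; the post that is too thick for the bore goes into the red reject tray, standing upright. Let go of both.

Things in the scene. Friction and masses are not known exactly. Their poses are not given: they have to be found in the camera images.
- post_a_center (a point): Centre (half-way up, on the axis) of one loose gold-anodised aluminium post, a solid cylinder 26 mm in diameter and 110 mm tall, about 0.16 kg. It starts upright on the table; its z axis runs up along the post.
- post_b_center (a point): Centre (half-way up, on the axis) of the other loose gold-anodised aluminium post, a solid cylinder 50 mm in diameter and 110 mm tall, about 0.58 kg. It starts upright on the table; its z axis runs up along the post. The posts look alike but for thickness and may start either way round.
- gauge_mouth (a point): Centre of the top rim of the blue post gauge, a sleeve on a black base plate 110 mm square, fixed to the table; rim 80 mm above the table, z up. The mouth, 64 mm wide inside (72 outside), narrows over its top 20 mm to a plain bore of 38 mm; the bore's floor is 70 mm below the rim, 10 mm above the table. A post fully home has its centre 15 mm below the rim and may lean a little.
- tray_floor (a point): Centre of the inner floor of the red open reject tray, 5 mm above the table, z up. Fixed; 170 mm square outside, 25 mm high, walls 5 mm. Gauge and tray may stand either way round. Also about, no part of the job: a lens in a black mount 70 mm tall, a screwdriver, a white parts box with a blue lid, 52 mm tall.
There are look-alikes about, which are no part of the job. There is more than one size of the part that bears gauge_mouth; the job needs the smallest. What is shaped like the part that bears post_a_center but turquoise is not meant.

How it is judged (in metres and radians):
At the end, for the whole second after the job is handed in: The 26 mm post stands in the gauge, its centre within 15 mm sideways of the mouth's and 7 mm or more below the rim (15 mm when home). The 50 mm post stands on the tray's floor, centre within 60 mm of the tray's along each side, height within 10 mm, upright within 10 degrees. Both at rest (horizontal distance between post_a_center and gauge_mouth below 0.015 m and z of post_a_center in the frame of gauge_mouth below -0.007 m and x of post_b_center in the frame of tray_floor between -0.06 and 0.06 m and y of post_b_center in the frame of tray_floor between -0.06 and 0.06 m and z of post_b_center in the frame of tray_floor between 0.045 and 0.065 m and angle between post_b_center's own z axis and vertical below 0.17 rad and linear speed of each of post_a, post_b below 0.03 m/s); the robot touches nothing.
It also fails if it takes over 69 s, if anything falls off the work surface, if the arm or the gripper's body presses on something with over 40 N, if the wrist force passes 120 N, or if a joint passes its speed limit or range.

## Robot

A 7-joint arm with a two-finger parallel gripper is mounted at the origin on the work surface. World frame = base frame: x ahead of the robot, y to its left, z up, the work surface at z = 0. Lengths are in m, angles in degrees, forces in N, time in s.
With the tool pointing down it reaches from about 0.425 to 0.875 m from the base axis. Payload 4.7 kg.
Tool frame: the origin (TCP) lies on the centre line of the jaws, within the pads' length; the fingertips stand manip.tips_ahead ahead of it and the grasp point (between the pads) lies 5 mm behind it (manip.tips_ahead is the distance from the TCP to the fingertips, in m); x points along the fingers, y is the direction in which the jaws open and shut, and the axes are right-handed (so a half turn about x gives the same grasp; the last joint's range is limited). The gripper opens to 87 mm and grips with 3 to 60 N. Pads are 19 mm wide; open, the fingers measure 117 mm over their backs; the gripper's body (75 mm by 190 mm) begins 51 mm behind the grasp point.
Start: joints at [74.777, 18.392, -4.016, 83.108, 1.295, 78.541, -3.26], TCP at [0.179, -0.625, 0.237] pointing down, gripper open.
Joint ranges: [-163.93, 163.93], [-17.29, 119.83], [-79.2, 71.16], [3.27, 140.29], [-89.18, 269.18], [5.43, 117.66], [-154.24, 154.24]. Speed limits (degrees/s): [147.25, 147.25, 180, 180, 180, 180, 180].

## Interface

Orientations are given as [roll, pitch, yaw] about the fixed x, y, z axes, in that order (R = Rz(yaw) Ry(pitch) Rx(roll)).
In Python, from workcell import manip gives the robot as it stands.
- The arm moves only by the tool jog_arm, never from a script. Its arguments are lists of equal length, an entry for each row: "travel": the shift along the tool's x, y, z in m, a list of three; "rotation": the turn, a rotation vector about the tool's x, y, z in rad, a list of three; "hand": the closure in counts, from 0 (fully open) to 255 (shut). In form: {"travel": [[tx, ty, tz], ...], "rotation": [[rx, ry, rz], ...], "hand": [hand, ...]}. A call has 1 to 20 rows; each row shifts and turns the commanded pose from where the row before left it, along the tool's axes as they then stand; what a row does not reach is not made up. A row lasts 1/12 s, in which the tool goes at most 41.7 mm and 7.16 degrees, less where a joint would pass 70% of its speed; a pose out of reach is approached as far as the arm can. A call with a gripper value outside its range is refused whole. The fingers move at their own pace and stop on an object; "grip_force" is the grip in N (left out, the last holds). Time passes only in rows, so rows that do not move let the fingers close. It gives the time, the measured TCP pose, the force and the opening at its end, in the units of the state.
- manip.get_state(): the state, without advancing time (a new reading comes with each control period).
- manip.read_camera(name): name is "scene" or "top" or "wrist"; returns (picture, depth): 384x512x3 uint8, red, green, blue; 384x512 float32, m along the optical axis (not along the pixel's ray), 0 where there is no reading.
- manip.camera_params(name): a dict with "K" (3x3 intrinsics, pixels), "R" (3x3) and "t" (3): a world point X has camera coordinates R X + t; the wrist camera has in their place "tool_from_camera" (4x4, takes a point from camera to tool coordinates, whose origin is the TCP and whose axes are the tool frame's). Camera axes: x right, y down, z forward; pixel columns grow to the right and rows downward; lengths in m; the calibration is good to about 2 mm. A picture is of the moment at which its call begins: read the wrist's pose just before it. camera_params takes no time and is no camera call.
- manip.finish_job(): hands the job in, once; it reports no verdict.
The state is a dict: "clock": time; "joint_positions": joint angles; "dq": joint speeds; "tau": joint torques, N m; "position": TCP position; "tool_rot": TCP orientation; "ft_force": force on the tool from outside, world axes, zero at the start; "moment": the same for the moment, N m; "finger_gap": finger opening in m.
Only numpy, scipy, OpenCV 4.12 (cv2) and the standard library are available. Lean on these libraries where they do the work, as an engineer would, in place of code of your own. Each camera call takes 0.05 s, during which the arm holds its last target. There are 200 camera calls.

## Working session

There is one attempt and no reset: what is moved stays moved. The work goes in short steps, Python scripts to look and compute and a tool call to move; the robot and the scene stay as the last step left them, time stands still between calls to the robot, and variables do not carry over. Pictures are saved under pics/ and viewed, about 8 in all and at most 12, crops included, and the job is handed in when it is done.

Besides the shell and the picture viewer there is one more tool, called after "Emit:" as a command line: name --argument value ..., lists and objects as JSON in quotes. jog_arm: Moves the arm, as the interface text tells. Its arguments: {"type":"object","properties":{"travel":{"type":"array","items":{"type":"array","items":{"type":"number"}}},"rotation":{"type":"array","items":{"type":"array","items":{"type":"number"}}},"hand":{"type":"array","items":{"type":"number"}},"grip_force":{"type":"number"}},"required":["travel","rotation","hand"]}

```bash
mkdir -p pics; ls
python3 - <<'E'
from workcell import manip
import cv2,numpy as np
print(manip.get_state()); print(manip.tips_ahead)
for n in ("scene","top"):
    p,d=manip.read_camera(n); np.savez(f"pics/{n}0.npz",p=p,d=d)
    cv2.imwrite(f"pics/{n}0.png",p[...,::-1])
    c=manip.camera_params(n); print(n,c)
print(manip.camera_params("wrist"))
a=cv2.imread("pics/scene0.png");b=cv2.imread("pics/top0.png")
cv2.imwrite("pics/both.png",cv2.resize(np.vstack([a,b]),(400,600)))
E
```

```text
pics
{'clock': 0.0, 'joint_positions': array([74.77805706, 18.43754047, -4.01545268, 83.17488141,  1.29489462,
       78.54279949, -3.26169794]), 'dq': array([-0.02471856, -0.01248857, -0.02057609, -0.00958034,  0.08657629,
        0.02235064,  0.00828667]), 'tau': array([-3.97588319e-04, -4.91284060e+01, -4.04124185e-01, -3.12527490e+01,
       -6.39976398e-02,  4.36710881e-02,  1.99200526e-04]), 'position': array([ 0.17929163, -0.62422201,  0.2354789 ]), 'tool_rot': array([-86.96915243,  89.88986517, 109.06074584]), 'ft_force': array([-0.56651557, -0.13272792,  0.53789939]), 'moment': array([0.03635233, 0.0156002 , 0.00463145]), 'finger_gap': 0.08705571083192867}
0.014
scene {'K': array([[359.17849781,   0.        , 257.34270112],
       [  0.        , 359.17849781, 191.8227168 ],
       [  0.        ,   0.        ,   1.        ]]), 'R': array([[ 0.7012075 ,  0.71281814, -0.01408369],
       [ 0.46220359, -0.46953811, -0.75226445],
       [-0.54284058,  0.52098394, -0.65871074]]), 't': array([-0.50781483, -0.17785881,  1.04982563])}
top {'K': array([[379.96533599,   0.        , 257.93129822],
       [  0.        , 379.96533599, 193.41477829],
       [  0.        ,   0.        ,   1.        ]]), 'R': array([[-0.01734762, -0.99968789,  0.01797725],
       [-0.99606101,  0.01571538, -0.08726684],
       [ 0.08695708, -0.01942031, -0.99602275]]), 't': array([0.09723229, 0.59728538, 0.77080657])}
{'K': array([[313.84013204,   0.        , 254.2335367 ],
       [  0.        , 313.84013204, 193.33570719],
       [  0.        ,   0.        ,   1.        ]]), 'tool_from_camera': array([[ 3.75636114e-05, -3.03526212e-01,  9.52823088e-01,
        -1.47796861e-01],
       [ 9.99999981e-01,  1.93003630e-04,  2.20587120e-05,
         5.72273119e-04],
       [-1.90593712e-04,  9.52823069e-01,  3.03526214e-01,
        -8.47007836e-02],
       [ 0.00000000e+00,  0.00000000e+00,  0.00000000e+00,
         1.00000000e+00]])}
```

View pics/top0.png

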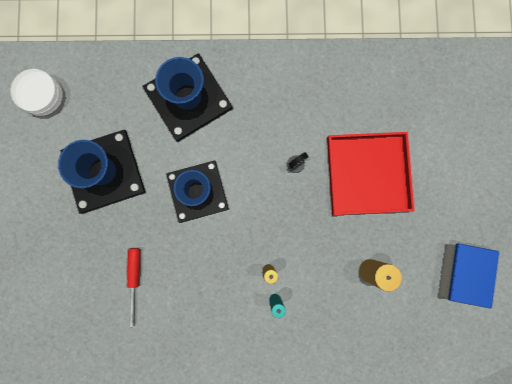

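View pics/scene0.png

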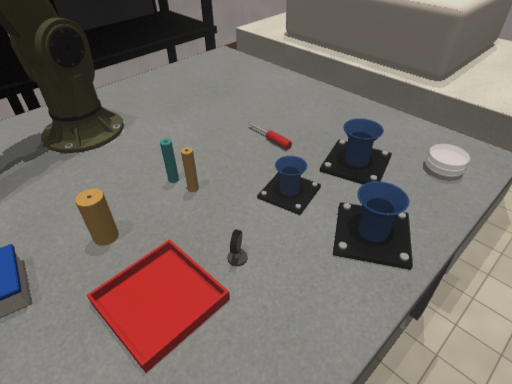

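Candidates in the top view:
- **Gold posts:** thin at (271,277), thick at (388,278). The turquoise look-alike at (279,311) is excluded.
- **Blue gauges:** (192,188) is the smallest. (180,82) and (84,164) are larger and excluded.
- **Tray:** red, at (370,173).

The lens at (297,162), the box at (473,275) and the screwdriver at (133,270) are clutter. Next I measure these and check the choice in a crop.

```bash
cat > h.py <<'E'
import cv2,numpy as np
from workcell import manip
from scipy.spatial.transform import Rotation as Ro
def ray(c,uv,z):
    R,t,K=c["R"],c["t"],c["K"]
    o=-R.T@t; d=R.T@np.linalg.inv(K)@np.array([uv[0],uv[1],1.])
    return o+d*(z-o[2])/d[2]
def mask(p,lo,hi):
    return cv2.inRange(cv2.cvtColor(p,cv2.COLOR_RGB2HSV),lo,hi)
def blobs(m,amin=60):
    cs,_=cv2.findContours(m,cv2.RETR_EXTERNAL,cv2.CHAIN_APPROX_NONE)
    return [c[:,0,:].astype(float) for c in cs if cv2.contourArea(c)>amin]
def circ(P): # algebraic circle fit
    A=np.c_[2*P,np.ones(len(P))]; s=np.linalg.lstsq(A,(P**2).sum(1),rcond=None)[0]
    return s[:2],np.sqrt(s[2]+s[:2]@s[:2])
def pose():
    s=manip.get_state(); return np.array(s["position"]),Ro.from_euler("xyz",s["tool_rot"],degrees=True),s
E
python3 - <<'E'
from h import *
f=np.load("pics/top0.npz");p,d=f["p"],f["d"];c=manip.camera_params("top")
def w(cnt,z): return np.array([ray(c,q,z)[:2] for q in cnt])
# world points from depth
K=c["K"];v,u=np.mgrid[:384,:512]
X=np.stack([(u-K[0,2])/K[0,0]*d,(v-K[1,2])/K[1,1]*d,d],-1); W=(X-c["t"])@c["R"]
hsv=cv2.cvtColor(p,cv2.COLOR_RGB2HSV)
gold=mask(p,(12,100,60),(35,255,255)); blue=mask(p,(100,120,40),(125,255,255)); red=mask(p,(0,180,80),(8,255,255))|mask(p,(172,180,80),(180,255,255))
for n,m,zl,zh in (("gold",gold,.1,.12),("blue",blue,.05,.2)):
    mm=m.copy(); 
    for b in blobs(mm):
        k=np.zeros_like(m);cv2.fillPoly(k,[b.astype(np.int32)],1)
        z=W[...,2][(k>0)&(d>0)]; zt=np.percentile(z,97)
        print(n,b.mean(0),"zpct",np.percentile(z,[5,50,90,97]))
        if n=="gold":
            t=((k>0)&(abs(W[...,2]-.11)<.008)).astype(np.uint8)
            for bb in blobs(t,20): print("  top",*circ(w(bb,.11)))
        else:
            h=cv2.convexHull(b.astype(np.int32))[:,0].astype(float)
            t=((k>0)&(W[...,2]>zt-.008)).astype(np.uint8)
            for bb in blobs(t,60): print("  rim",zt,*circ(w(bb,zt)))
for b in blobs(red,2000):
    P=w(b,.025).astype(np.float32); print("tray",cv2.minAreaRect(P))
cv2.imwrite("pics/crop1.png",cv2.resize(p[140:330,150:420,::-1],(800,563),interpolation=cv2.INTER_CUBIC))
E
```

```text
gold [269.56521739 273.89130435] zpct [0.03161744 0.11010024 0.11226055 0.11298347]
  top [0.43859398 0.06890897] 0.011931450203535122
gold [380.32692308 274.28846154] zpct [0.02114203 0.10951761 0.11188026 0.11259863]
  top [ 0.43282593 -0.14638427] 0.024546715228054718
blue [473.42783505 275.43814433] zpct [0.05019045 0.05265839 0.05442799 0.05518407]
  rim 0.05518407388503929 [ 0.42538363 -0.34007083] 0.05688160635638455
blue [191.56862745 187.81372549] zpct [0.00982328 0.06972247 0.08042836 0.08148216]
  rim 0.08148215715214728 [0.6075058 0.2178932] 0.0342757962088538
blue [ 85.77852349 164.87919463] zpct [0.01393475 0.08831847 0.10456819 0.10589581]
  rim 0.1058958119189461 [0.65357003 0.41779227] 0.044709575312920066
blue [180.39007092  82.22695035] zpct [0.01400494 0.08916296 0.10464828 0.10612338]
  rim 0.10612338420838131 [0.81349048 0.23754054] 0.04494009003731568
tray ((0.6392472982406616, -0.15035776793956757), (0.16907624900341034, 0.17258578538894653), 1.8158992528915405)
```

View pics/crop1.png

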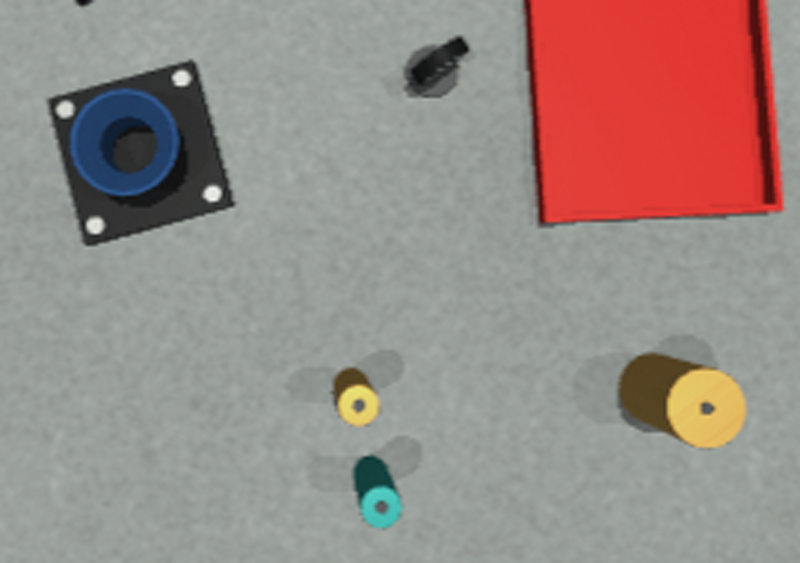

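The crop confirms the choice: the smallest gauge is at lower left, the thin gold post is distinct from the turquoise one, and the thick gold post and red tray are clear. Measured rim radius is about 35 mm at z 0.08 and the post radii are about 12 and 24.5 mm, all matching the description. Next I plan the first move, to the thick post.

```bash
cat >> h.py <<'E'
def go(x,y,z,yaw):
    """delta in current tool axes to reach xyz with tool x down and tool y at angle yaw (mod 180) in world xy"""
    p,R,s=pose(); M=R.as_matrix()
    y0=np.degrees(np.arctan2(M[1,1],M[0,1])); dy=(yaw-y0+90)%180-90
    a=np.radians(y0+dy); ty=np.array([np.cos(a),np.sin(a),0]); tx=np.array([0,0,-1.])
    T=np.c_[tx,ty,np.cross(tx,ty)]
    print("clock",s["clock"],"pos",p.round(4),"jaw yaw",y0.round(1),"tx",M[:,0].round(3),"gap",s["finger_gap"].round(4),"F",s["ft_force"].round(1),"q",np.round(s["joint_positions"]))
    dl=M.T@(np.array([x,y,z])-p); print("travel (old axes)",dl.round(4),"travel in new axes",(T.T@(np.array([x,y,z])-p)).round(4),"rotvec",Ro.from_matrix(M.T@T).as_rotvec().round(4), "yaw turn",round(dy,1))
E
python3 -c "
from h import *
go(.433,-.1464,.235,90)"
```

```text
Traceback (most recent call last):
  File "h.py", line 24, in go
    print("clock",s["clock"],"pos",p.round(4),"jaw yaw",y0.round(1),"tx",M[:,0].round(3),"gap",s["finger_gap"].round(4),"F",s["ft_force"].round(1),"q",np.round(s["joint_positions"]))
                                                                                               ^^^^^^^^^^^^^^^^^^^^^
AttributeError: 'float' object has no attribute 'round'
```

```bash
sed -i 's/s\["finger_gap"\].round(4)/round(float(s["finger_gap"]),4)/' h.py
python3 -c "
from h import *
go(.433,-.1464,.235,90)"
```

```text
clock 0.1 pos [ 0.1793 -0.6243  0.2356] jaw yaw -74.0 tx [-0.001  0.002 -1.   ] gap 0.0871 F [0.3 0.2 0.4] q [75. 18. -4. 83.  1. 79. -3.]
travel (old axes) [ 0.0012 -0.3892 -0.3758] travel in new axes [ 0.0006 -0.4779 -0.2537] rotvec [0.2798 0.0003 0.0017] yaw turn -16.0
```

Emit:
jog_arm --travel '[[0,-0.0243,-0.0235],[0,-0.0243,-0.0235],[0,-0.0243,-0.0235],[0,-0.0243,-0.0235],[0,-0.0243,-0.0235],[0,-0.0243,-0.0235],[0,-0.0243,-0.0235],[0,-0.0243,-0.0235],[0,-0.0243,-0.0235],[0,-0.0243,-0.0235],[0,-0.0243,-0.0235],[0,-0.0243,-0.0235],[0,-0.0243,-0.0235],[0,-0.0243,-0.0235],[0,-0.0243,-0.0235],[0,-0.0243,-0.0235],[0,0,0],[0,0,0],[0,0,0],[0,0,0]]' --rotation '[[0,0,0],[0,0,0],[0,0,0],[0,0,0],[0,0,0],[0,0,0],[0,0,0],[0,0,0],[0,0,0],[0,0,0],[0,0,0],[0,0,0],[0,0,0],[0,0,0],[0,0,0],[0,0,0],[0.09,0,0],[0.09,0,0],[0.1,0,0],[0,0,0]]' --hand '[0,0,0,0,0,0,0,0,0,0,0,0,0,0,0,0,0,0,0,0]' --grip_force 40

```text
clock: 1.77
position: [0.4333, -0.1469, 0.2362]
tool_rot: [-7.6, 90.0, 172.3]
ft_force: [0.2, -0.3, -0.8]
finger_gap: 0.087
```

```bash
python3 -c "
from h import *
go(.433,-.1464,.087,90)
p,R,s=pose(); im,d=manip.read_camera('wrist'); c=manip.camera_params('wrist');T=c['tool_from_camera']
cv2.imwrite('pics/w1.png',im[...,::-1])
Rw=R.as_matrix()@T[:3,:3]; o=p+R.as_matrix()@T[:3,3]
cc=dict(K=c['K'],R=Rw.T,t=-Rw.T@o)
for b in blobs(mask(im,(12,60,60),(35,255,255)),100):
    print(b.mean(0),b.min(0),b.max(0)); W=np.array([ray(cc,q,.11)[:2] for q in b]); print(W.min(0),W.max(0),W.mean(0))
"
```

```text
clock 1.7667 pos [ 0.4333 -0.1469  0.2362] jaw yaw -90.1 tx [-0.001  0.    -1.   ] gap 0.087 F [ 0.2 -0.3 -0.8] q [ 49.  -5. -32. 108.  -2.  76. -72.]
travel (old axes) [ 0.1492 -0.0005  0.0002] travel in new axes [ 0.1492 -0.0005  0.0003] rotvec [-0.0021  0.0007  0.0001] yaw turn 0.1
[372.04326123 343.85191348] [229. 332.] [511. 352.]
[ 0.24834399 -0.42730511] [ 0.27517709 -0.11931813] [ 0.25948335 -0.27423377]
[422.87671233 292.54794521] [406. 266.] [435. 319.]
[ 0.2918674  -0.33383028] [ 0.3550061  -0.29902454] [ 0.32393477 -0.31896356]
[ 85.82758621 292.62758621] [ 74. 266.] [102. 319.]
[0.29239289 0.00509635] [0.35551792 0.03963812] [0.32436976 0.02477744]
[ 47.54210526 173.53684211] [  5. 151.] [ 91. 198.]
[ 0.42658941 -0.0026049 ] [0.47005469 0.07928301] [0.44953922 0.03867128]
[256.14444444 182.        ] [230. 146.] [283. 216.]
[ 0.40841113 -0.17363798] [ 0.47417379 -0.12497055] [ 0.44097454 -0.14899773]
```

View pics/w1.png

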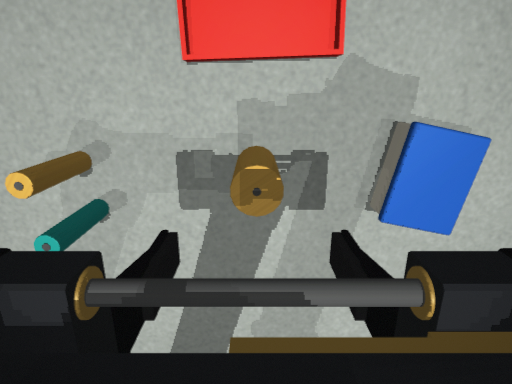

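Wrist view: the thick post is between the open fingers at (256,191), top centre near (0.433, -0.149), which agrees with the top camera to 3 mm. I'll descend and grip.

Emit:
jog_arm --travel '[[0.025,0.0005,0],[0.025,0,0],[0.025,0,0],[0.025,0,0],[0.025,0,0],[0.015,0,0],[0.007,0,0],[0,0,0],[0,0,0],[0,0,0],[0,0,0],[0,0,0],[0,0,0],[0,0,0],[0,0,0],[0,0,0],[0,0,0],[0,0,0]]' --rotation '[[0,0,0],[0,0,0],[0,0,0],[0,0,0],[0,0,0],[0,0,0],[0,0,0],[0,0,0],[0,0,0],[0,0,0],[0,0,0],[0,0,0],[0,0,0],[0,0,0],[0,0,0],[0,0,0],[0,0,0],[0,0,0]]' --hand '[0,0,0,0,0,0,0,0,255,255,255,255,255,255,255,255,255,255]' --grip_force 40

```text
clock: 3.32
position: [0.4338, -0.1483, 0.0899]
tool_rot: [124.6, 89.9, -55.4]
ft_force: [0.6, -2.2, 3.2]
finger_gap: 0.0491
```

```bash
python3 -c "
from h import *
go(.639,-.1504,.16,90)"
```

```text
clock 3.3167 pos [ 0.4338 -0.1483  0.0899] jaw yaw -90.0 tx [ 0.001 -0.001 -1.   ] gap 0.0491 F [ 0.6 -2.2  3.2] q [ 48.   4. -33. 118.   3.  58. -77.]
travel (old axes) [-0.07    0.0021 -0.2053] travel in new axes [-0.0701  0.0021 -0.2052] rotvec [-0.0004 -0.0007 -0.001 ] yaw turn 0.0
```

Emit:
jog_arm --travel '[[-0.008,0,0],[-0.016,0,0],[-0.02,0,0],[-0.018,0,0],[-0.008,0,-0.01],[0,0,-0.02],[0,0,-0.025],[0,0,-0.025],[0,0,-0.025],[0,0,-0.025],[0,0,-0.025],[0,0,-0.02],[0,0,-0.018],[0,0,-0.012],[0,0,0],[0,0,0]]' --rotation '[[0,0,0],[0,0,0],[0,0,0],[0,0,0],[0,0,0],[0,0,0],[0,0,0],[0,0,0],[0,0,0],[0,0,0],[0,0,0],[0,0,0],[0,0,0],[0,0,0],[0,0,0],[0,0,0]]' --hand '[255,255,255,255,255,255,255,255,255,255,255,255,255,255,255,255]'

```text
clock: 4.65
position: [0.6372, -0.1468, 0.1575]
tool_rot: [-27.0, 89.7, 153.1]
ft_force: [0.2, -0.4, -6.3]
finger_gap: 0.049
```

```bash
python3 -c "
from h import *
go(.639,-.1504,.096,90)
im,d=manip.read_camera('scene'); cv2.imwrite('pics/s1.png',im[100:380,0:330,::-1])"
```

```text
clock 4.65 pos [ 0.6372 -0.1468  0.1575] jaw yaw -90.0 tx [-0.004  0.002 -1.   ] gap 0.049 F [ 0.2 -0.4 -6.3] q [ 36.  25. -34.  87.  14.  72. -89.]
travel (old axes) [ 0.0615  0.0038 -0.002 ] travel in new axes [ 0.0615  0.0036 -0.0018] rotvec [0.0007 0.0044 0.0023] yaw turn -0.0
```

View pics/s1.png

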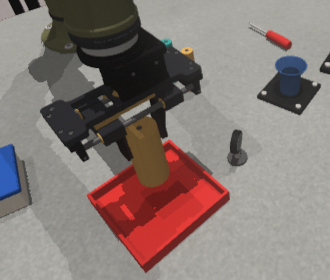

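The post hangs over the tray (crop pixel (150,160)) and the wrist reads its weight, 6 N. I'll lower it.

Emit:
jog_arm --travel '[[0.008,0.002,0],[0.012,0.002,-0.001],[0.012,0,0],[0.012,0,0],[0.008,0,0],[0.004,0,0],[0.003,0,0],[0.001,0,0],[0,0,0],[0,0,0]]' --rotation '[[0,0,0],[0,0,0],[0,0,0],[0,0,0],[0,0,0],[0,0,0],[0,0,0],[0,0,0],[0,0,0],[0,0,0]]' --hand '[255,255,255,255,255,255,255,255,255,255]'

```text
clock: 5.53
position: [0.64, -0.1517, 0.1002]
tool_rot: [166.1, 89.9, -13.9]
ft_force: [0.2, -0.6, -7.0]
finger_gap: 0.0491
```

Emit:
jog_arm --travel '[[0.0015,0,0],[0.0015,0,0],[0,0,0]]' --rotation '[[0,0,0],[0,0,0],[0,0,0]]' --hand '[255,255,255]'

```text
clock: 5.78
position: [0.6394, -0.1518, 0.0965]
tool_rot: [51.3, 90.0, -128.7]
ft_force: [-0.2, -0.1, -7.0]
finger_gap: 0.0492
```

Emit:
jog_arm --travel '[[0.001,0,0],[0.001,0,0],[0,0,0]]' --rotation '[[0,0,0],[0,0,0],[0,0,0]]' --hand '[255,255,255]'

```text
clock: 6.03
position: [0.6398, -0.1518, 0.095]
tool_rot: [152.5, 90.0, -27.5]
ft_force: [-0.3, 0.3, -3.9]
finger_gap: 0.0492
```

Contact is beginning: the weight is being taken up. I'll go down 1 mm more, then open.

Emit:
jog_arm --travel '[[0.001,0,0],[0,0,0],[0,0,0],[0,0,0],[0,0,0],[0,0,0],[0,0,0],[0,0,0],[0,0,0],[-0.005,0,0],[-0.015,0,0],[-0.025,0,0],[-0.03,0,0],[-0.03,0,0],[-0.015,0,0],[0,0,0]]' --rotation '[[0,0,0],[0,0,0],[0,0,0],[0,0,0],[0,0,0],[0,0,0],[0,0,0],[0,0,0],[0,0,0],[0,0,0],[0,0,0],[0,0,0],[0,0,0],[0,0,0],[0,0,0],[0,0,0]]' --hand '[255,255,0,0,0,0,0,0,0,0,0,0,0,0,0,0]'

```text
clock: 7.37
position: [0.642, -0.1518, 0.219]
tool_rot: [165.5, 89.5, -14.5]
ft_force: [1.3, -0.1, 0.3]
finger_gap: 0.0873
```

```bash
python3 -c "
from h import *
go(.4386,.0689,.215,90)"
```

```text
clock 7.3667 pos [ 0.642  -0.1518  0.219 ] jaw yaw -90.0 tx [ 0.008 -0.002 -1.   ] gap 0.0873 F [ 1.3 -0.1  0.3] q [ 37.  23. -34.  83.  13.  78. -88.]
travel (old axes) [ 0.0019 -0.2206  0.2034] travel in new axes [ 0.004  -0.2207  0.2034] rotvec [-0.0001 -0.0082 -0.0021] yaw turn 0.0
```

Emit:
jog_arm --travel '[[0,-0.011,0.01],[0,-0.022,0.0205],[0,-0.0245,0.0225],[0,-0.0245,0.0225],[0,-0.0245,0.0225],[0,-0.0245,0.0225],[0,-0.0245,0.0225],[0,-0.0245,0.0225],[0,-0.0245,0.0225],[0,-0.014,0.0135],[0,-0.002,0.002],[0,0,0],[0,0,0]]' --rotation '[[0,0,0],[0,0,0],[0,0,0],[0,0,0],[0,0,0],[0,0,0],[0,0,0],[0,0,0],[0,0,0],[0,0,0],[0,0,0],[0,0,0],[0,0,0]]' --hand '[0,0,0,0,0,0,0,0,0,0,0,0,0]'

```text
clock: 8.45
position: [0.4363, 0.0679, 0.2134]
tool_rot: [115.0, 89.9, -65.0]
ft_force: [0.7, -0.1, 0.3]
finger_gap: 0.0869
```

```bash
python3 -c "
from h import *
go(.4386,.0689,.088,90)
p,R,s=pose(); im,d=manip.read_camera('wrist'); cv2.imwrite('pics/w2.png',im[...,::-1])
c=manip.camera_params('wrist');T=c['tool_from_camera']
Rw=R.as_matrix()@T[:3,:3]; o=p+R.as_matrix()@T[:3,3]
cc=dict(K=c['K'],R=Rw.T,t=-Rw.T@o)
for b in blobs(mask(im,(12,60,60),(35,255,255)),100):
    if b.mean(0)[1]<250: 
        W=np.array([ray(cc,q,.11)[:2] for q in b]); print(b.mean(0),W.min(0),W.max(0))
c=manip.camera_params('top');t,d=manip.read_camera('top')
for b in blobs(mask(t,(12,100,60),(35,255,255)),100):
    W=np.array([ray(c,q,.115)[:2] for q in b]); print('top',b.mean(0),W.min(0),W.max(0))
"
```

```text
clock 8.45 pos [0.4363 0.0679 0.2134] jaw yaw -90.0 tx [ 0.    -0.001 -1.   ] gap 0.0869 F [ 0.7 -0.1  0.3] q [ 34.  -7. -43. 112.  -5.  73. -97.]
travel (old axes) [ 0.1254 -0.0011 -0.0022] travel in new axes [ 0.1254 -0.001  -0.0023] rotvec [-0.0008 -0.0004 -0.0008] yaw turn 0.0
[254.0703125 183.7890625] [0.42714809 0.05500803] [0.47207533 0.08027501]
top [378.16831683 170.00990099] [ 0.60344514 -0.17576682] [ 0.66187346 -0.09890624]
```

View pics/w2.png

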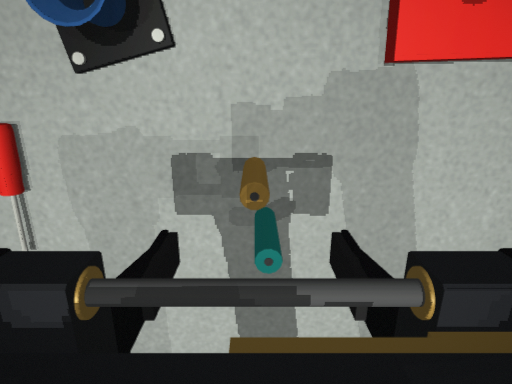

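The thin gold post is centred between the jaws at (254,195), top centre about (0.440, 0.068). The turquoise one at (268,260) is about 60 mm towards the base, clear of the pads. I'll descend and grip gold.

Emit:
jog_arm --travel '[[0.015,0,-0.003],[0.025,0,0],[0.025,0,0],[0.025,0,0],[0.02,0,0],[0.01,0,0],[0.004,0,0],[0,0,0],[0,0,0],[0,0,0],[0,0,0],[0,0,0],[0,0,0],[0,0,0],[0,0,0],[0,0,0],[0,0,0],[0,0,0],[0,0,0]]' --rotation '[[0,0,0],[0,0,0],[0,0,0],[0,0,0],[0,0,0],[0,0,0],[0,0,0],[0,0,0],[0,0,0],[0,0,0],[0,0,0],[0,0,0],[0,0,0],[0,0,0],[0,0,0],[0,0,0],[0,0,0],[0,0,0],[0,0,0]]' --hand '[0,0,0,0,0,0,0,0,255,255,255,255,255,255,255,255,255,255,255]' --grip_force 30

```text
clock: 10.13
position: [0.439, 0.0687, 0.0895]
tool_rot: [45.7, 90.0, -134.3]
ft_force: [-0.2, -0.1, 0.4]
finger_gap: 0.025
```

```bash
python3 -c "
from h import *
go(.6075,.218,.22,90)"
```

```text
clock 10.1333 pos [0.439  0.0687 0.0895] jaw yaw -90.0 tx [-0. -0. -1.] gap 0.025 F [-0.2 -0.1  0.4] q [  33.    3.  -46.  120.    3.   58. -104.]
travel (old axes) [-0.1306 -0.1493 -0.1685] travel in new axes [-0.1305 -0.1493 -0.1685] rotvec [-0.0001  0.0002 -0.0002] yaw turn 0.0
```

Emit:
jog_arm --travel '[[-0.01,0,0],[-0.02,0,0],[-0.025,0,0],[-0.025,0,0],[-0.02,0,0],[-0.01,-0.01,-0.011],[0,-0.02,-0.0225],[0,-0.022,-0.025],[0,-0.022,-0.025],[0,-0.022,-0.025],[0,-0.022,-0.025],[0,-0.018,-0.02],[0,-0.01,-0.011],[0,-0.003,-0.004],[0,0,0],[0,0,0],[0,0,0]]' --rotation '[[0,0,0],[0,0,0],[0,0,0],[0,0,0],[0,0,0],[0,0,0],[0,0,0],[0,0,0],[0,0,0],[0,0,0],[0,0,0],[0,0,0],[0,0,0],[0,0,0],[0,0,0],[0,0,0],[0,0,0]]' --hand '[255,255,255,255,255,255,255,255,255,255,255,255,255,255,255,255,255]'

```text
clock: 11.55
position: [0.607, 0.2165, 0.1998]
tool_rot: [80.8, 89.9, -99.3]
ft_force: [0.4, -1.2, 0.2]
finger_gap: 0.0251
```

```bash
python3 -c "
from h import *
go(.6075,.218,.1,90)
im,d=manip.read_camera('scene'); w,_=manip.read_camera('wrist')
cv2.imwrite('pics/s2.png',np.hstack([cv2.resize(im[60:260,200:400],(384,384)),w[:,64:448]])[...,::-1])
t,_=manip.read_camera('top');c=manip.camera_params('top')
for b in blobs(mask(t,(12,100,60),(35,255,255)),60): print(b.mean(0),b.min(0),b.max(0))
"
```

```text
clock 11.55 pos [0.607  0.2165 0.1998] jaw yaw -90.1 tx [-0.    -0.001 -1.   ] gap 0.0251 F [ 0.4 -1.2  0.2] q [  14.   26.  -48.   85.   19.   77. -126.]
travel (old axes) [ 0.0998 -0.0017 -0.0005] travel in new axes [ 0.0998 -0.0015 -0.0005] rotvec [-0.0011  0.0002 -0.0015] yaw turn 0.1
[378.16831683 170.00990099] [358. 154.] [398. 185.]
```

View pics/s2.png

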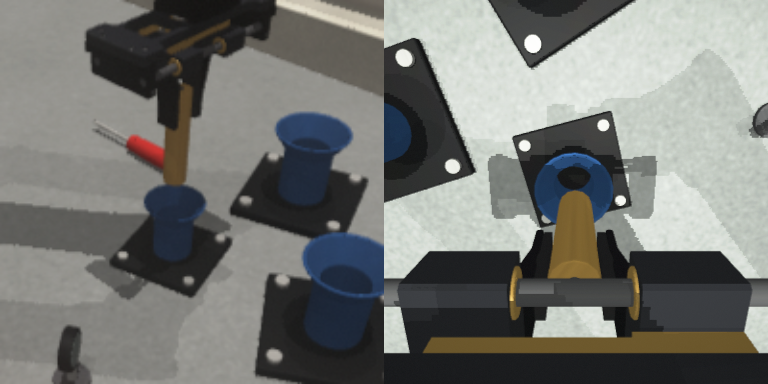

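The post hangs upright over the small gauge's mouth in both views (scene left at (175,185), wrist at (575,190)). I'll lower it, watching the force.

Emit:
jog_arm --travel '[[0.005,-0.0015,-0.0005],[0.01,0,0],[0.01,0,0],[0.01,0,0],[0.01,0,0],[0.005,0,0],[0,0,0],[0,0,0]]' --rotation '[[0,0,0],[0,0,0],[0,0,0],[0,0,0],[0,0,0],[0,0,0],[0,0,0],[0,0,0]]' --hand '[255,255,255,255,255,255,255,255]'

```text
clock: 12.37
position: [0.6079, 0.2193, 0.149]
tool_rot: [5.2, 89.9, -174.8]
ft_force: [-0.2, -0.4, -0.5]
finger_gap: 0.0249
```

Emit:
jog_arm --travel '[[0.005,0.0008,0],[0.005,0,0],[0.005,0,0],[0.005,0,0],[0,0,0],[0,0,0]]' --rotation '[[0,0,0],[0,0,0],[0,0,0],[0,0,0],[0,0,0],[0,0,0]]' --hand '[255,255,255,255,255,255]'

```text
clock: 12.87
position: [0.6078, 0.2183, 0.129]
tool_rot: [17.8, 89.9, -162.2]
ft_force: [-0.2, 0.4, -1.6]
finger_gap: 0.0248
```

Emit:
jog_arm --travel '[[0.005,0,0],[0.005,0,0],[0.005,0,0],[0.005,0,0],[0.004,0,0],[0.002,0,0],[0,0,0],[0,0,0]]' --rotation '[[0,0,0],[0,0,0],[0,0,0],[0,0,0],[0,0,0],[0,0,0],[0,0,0],[0,0,0]]' --hand '[255,255,255,255,255,255,255,255]'

```text
clock: 13.53
position: [0.608, 0.2185, 0.1034]
tool_rot: [8.7, 90.0, -171.3]
ft_force: [0.6, -0.5, -1.4]
finger_gap: 0.0253
```

Emit:
jog_arm --travel '[[0.0015,0,0],[0.0015,0,0],[0,0,0],[0,0,0],[0,0,0],[0,0,0],[0,0,0],[0,0,0],[0,0,0],[0,0,0],[0,0,0],[-0.005,0,0],[-0.015,0,0],[-0.025,0,0],[-0.025,0,0],[-0.025,0,0],[-0.02,0,0],[-0.01,0,0],[0,0,0],[0,0,0]]' --rotation '[[0,0,0],[0,0,0],[0,0,0],[0,0,0],[0,0,0],[0,0,0],[0,0,0],[0,0,0],[0,0,0],[0,0,0],[0,0,0],[0,0,0],[0,0,0],[0,0,0],[0,0,0],[0,0,0],[0,0,0],[0,0,0],[0,0,0],[0,0,0]]' --hand '[255,255,255,255,0,0,0,0,0,0,0,0,0,0,0,0,0,0,0,0]'

```text
clock: 15.2
position: [0.6081, 0.2185, 0.2259]
tool_rot: [174.6, 90.0, -5.4]
ft_force: [-0.2, 0.2, 0.1]
finger_gap: 0.0869
```

Emit:
jog_arm --travel '[[0,0,0.01],[0,0.0,0.02],[0,0,0.025],[0,0,0.025],[0,0,0.025],[0,0,0.02],[0,0,0.01],[0,0,0],[0,0,0]]' --rotation '[[0,0,0],[0,0,0],[0,0,0],[0,0,0],[0,0,0],[0,0,0],[0,0,0],[0,0,0],[0,0,0]]' --hand '[0,0,0,0,0,0,0,0,0]'

```text
clock: 15.95
position: [0.4727, 0.2177, 0.2246]
tool_rot: [65.5, 89.9, -114.5]
ft_force: [0.4, -0.1, 0.4]
finger_gap: 0.0867
```

Run:
```python
from h import *
print(manip.get_state()["position"])
c=manip.camera_params("top");t,d=manip.read_camera("top");s,_=manip.read_camera("scene")
K=c["K"];v,u=np.mgrid[:384,:512]
W=(np.stack([(u-K[0,2])/K[0,0]*d,(v-K[1,2])/K[1,1]*d,d],-1)-c["t"])@c["R"]
for b in blobs(mask(t,(12,100,60),(35,255,255)),60):
    k=np.zeros(d.shape,np.uint8);cv2.fillPoly(k,[b.astype(np.int32)],1)
    z=W[...,2][(k>0)&(d>0)]; zt=np.percentile(z,90)
    tp=((k>0)&(abs(W[...,2]-zt)<.006)).astype(np.uint8)
    P=W[(tp>0)]; n=np.linalg.svd(P-P.mean(0))[2][2]
    print(b.mean(0),"top z",np.median(P[:,2]),"mean",P.mean(0),[circ(np.array([ray(c,q,zt)[:2] for q in bb])) for bb in blobs(tp,20)],"tilt",np.degrees(np.arccos(abs(n[2]))))
cv2.imwrite("pics/f.png",np.vstack([s[120:384,40:440],t[120:240,112:512]])[...,::-1])
```

```text
[0.47274813 0.21771758 0.22459417]
[191.04 187.78] top z 0.12081310592050269 mean [0.60669698 0.21830656 0.12075068] [(array([0.60657743, 0.21813436]), np.float64(0.011857355835072825))] tilt 1.0096599802765232
[378.16831683 170.00990099] top z 0.11586184940253866 mean [ 0.63744496 -0.15015039  0.11580917] [(array([ 0.63730723, -0.14968288]), np.float64(0.024135969971838197))] tilt 0.4284546486183356
```

View pics/f.png

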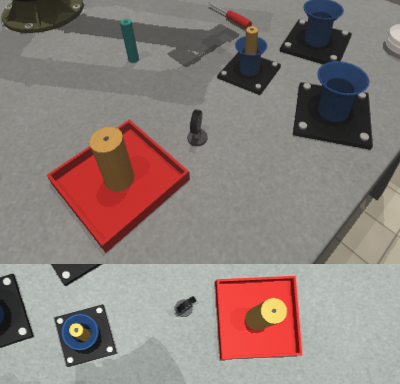

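The final picture shows the thin post in the small gauge ((252,42) in the scene part) and the thick post upright in the tray ((112,160)). Top heights are 0.121 and 0.116 m, where 0.120 and 0.115 are expected. I'm handing in.

```bash
python3 -c "
from workcell import manip
print(manip.finish_job())"
```

```text
the job is handed in; nothing more can be done
None
```

I sorted both gold posts and handed the job in at about 16 s on the robot's clock, against the 69 s limit. The hand-in gives no verdict, so the result below rests on my own last checks.

| Post | Where it is | Top height (expected) | Sideways offset | Tilt |
|---|---|---|---|---|
| 26 mm | in the smallest blue gauge, released | 0.121 m (0.120 when fully home) | about 1 mm from the mouth's axis | about 1° |
| 50 mm | on the red tray's floor, released | 0.116 m (0.115) | about 2 mm from the tray centre | about 0.4° |

- **Other checks:** At my last reading the gripper was open and clear, with a wrist force under 1 N. The turquoise post and the larger gauges were not touched.
- **Disagreements:** The top and wrist cameras differed by up to about 3 mm on the thick post's position, and a few moves ended 2–3 mm off, which I corrected. No check failed.

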